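# Start the cake-collar sealer from its switches

## Task

Start the sealer at the back of the bench from its two grey boxes, only by pressing with the fingers: first push the white-barred end of the black rocker all the way down, next push the blue button all the way in so that it stays in, and last press the green button all the way down and keep it down; the program finishes while still holding the green button down. Do not press the yellow or the red button, and neither pick up nor push aside the cakes and other things on the bench.

Things in the scene. Friction and masses are not known exactly. Their poses are not given: they have to be found in the camera images.
- rocker_box: Grey power-switch box, 130 x 100 x 60 mm (x, y, z), fixed to the table. Origin: centre of its underside. Its top carries the black rocker, whose pivot runs along the box's own y, 76 mm above the table.
- rocker (a joint): Black rocker, 80 mm long (along the box's x) x 44 mm wide: 0 to 0.06 = off, 0.4 rad = fully on. At 0 its white-barred end (box +x) is 0.2 rad up; pressing that end down to the stop switches on. A stiff hinge without spring: it stays where it is left. It takes about 3.6 N at the white bar.
- rocker_on_end (a point): On the rocker's surface in the middle of its white bar, 28 mm from the pivot; moves with the rocker. About 88 mm above the table when off; it goes down about 11 mm to fully on. At the start its z axis points straight up and its x is the box's +x.
- button_box: Square grey button box, 170 x 170 x 60 mm, fixed to the table. Origin: centre of its underside. On top four round buttons 80 mm apart in a square (at +-40 mm in the box's x and y); which colour is in which corner varies.
- blue (a joint): The blue button's travel: 0 = out, 0.008 m = fully in. It moves straight down. latching push button: no spring, stiff (about 4 N), stays in when pushed.
- blue_top (a point): Centre of the top face of the blue button (38 mm wide), 82 mm above the table when out; moves with it.
- green (a joint): The green button's travel: 0 = out, 0.008 m = fully in. It moves straight down. spring push button: 1.4 N to start, 5 N at the bottom, rises when released.
- green_top (a point): Centre of the top face of the green button (38 mm wide), 82 mm above the table when out; moves with it.
- yellow (a joint): The yellow button's travel: 0 = out, 0.008 m = fully in. It moves straight down. latching push button like the blue one, to be left alone.
- yellow_top (a point): Centre of the top face of the yellow button (38 mm wide), 82 mm above the table when out; moves with it.
- stop (a joint): The red stop button's travel: 0 = out, 0.008 m = fully in. It moves straight down. red mushroom stop button, spring, to be left alone.
- stop_top (a point): Centre of the top face of the red mushroom button (42 mm wide), 92 mm above the table when out; moves with it.
- green_base: Black collar of the green button (52 mm wide, 10 mm high), with the button in it. Origin: centre of its underside, on the box's top.
- blue_base: Black collar of the blue button (52 mm wide, 10 mm high), with the button in it. Origin: centre of its underside, on the box's top.
- cake_a: Loose bystander: heart-shaped cake, cream over a pink base with red labels, about 80 x 80 x 50 mm, in front of the boxes. Origin: middle of its underside.
- cake_b: Loose bystander: another heart cake, same size, near the back on the left. Origin: middle of its underside.
- cake_c: Loose bystander: another heart cake, same size, near the back on the right. Origin: middle of its underside.
- jar: Loose bystander: jar with a red cap, 60 mm wide, 100 mm high, between and behind the boxes. Origin: middle of its underside.
- bowl: Loose bystander: metal bowl 120 mm wide, 60 mm high, left side. Origin: middle of its underside.
- label_roll: Loose bystander: paper ring 90 mm wide, 40 mm high, right side. Origin: middle of its underside.
- spatula: Loose bystander: hand spatula lying at the right side; origin on its underside.

How it is judged (in metres and radians):
On the way, in this order (a step that is already met when the one before it is completed fails the run):
1. the rocker is fully on (value of joint rocker above 0.32 rad), for 0.1 s.
2. the blue button is pushed in (value of joint blue above 0.006 m), for 0.1 s.
3. the fingers press the green button down (value of joint green above 0.006 m and contact force between the fingers and green_base above 1 N), for 0.2 s.
At the end, for the whole second after the job is handed in: The rocker is on (above 0.32 rad), the blue button is in (more than 6 mm), the fingers hold the green button down (more than 6 mm, over 1 N); the yellow and red buttons are out (under 3 mm) and every loose thing is within 20 mm of its start (all of step 3 and value of joint rocker above 0.32 rad and value of joint blue above 0.006 m and value of joint each of yellow, stop below 0.003 m and distance of each of cake_a, cake_b, cake_c, jar, bowl, label_roll, spatula from where it was at the start of the episode below 0.02 m); the arm keeps its last pose, push and grip.
It fails at once if the blue button is pressed (over 3 mm) before the rocker is on (value of joint blue above 0.003 m and value of joint rocker below 0.3 rad).
It fails at once if the green button is pressed (over 3 mm) before the blue one is in (value of joint green above 0.003 m and value of joint blue below 0.005 m).
It fails at once if the yellow or the red button is pressed (over 3 mm) (value of joint any of yellow, stop above 0.003 m).
It fails at once if the arm or the gripper's body, not the fingers, pushes on a control box or a control (over 3 N) (contact force between the arm and rocker_box above 3 N or contact force between the arm and button_box above 3 N or contact force between the arm and blue_base above 3 N or contact force between the arm and green_base above 3 N).
It fails at once if a loose thing is lifted, carried or pushed more than 20 mm (distance of any of cake_a, cake_b, cake_c, jar, bowl, label_roll, spatula from where it was at the start of the episode above 0.02 m).
It also fails if it takes over 38 s, if anything falls off the work surface, if the arm or the gripper's body presses on something with over 40 N, if the wrist force passes 120 N, or if a joint passes its speed limit or range.

## Robot

A 6-joint arm with a two-finger parallel gripper is mounted at the origin on the work surface. World frame = base frame: x ahead of the robot, y to its left, z up, the work surface at z = 0. Lengths are in m, angles in degrees, forces in N, time in s.
With the tool pointing down it reaches from about 0.4 to 0.825 m from the base axis. Payload 7 kg.
Tool frame: the origin (TCP) lies on the centre line of the jaws, within the pads' length; the fingertips stand 19 mm ahead of it and the grasp point (between the pads) is the TCP; z points along the fingers, y is the line along which they close (so a half turn about z gives the same grasp; the last joint's range is limited). The gripper opens to 88 mm and grips with 3 to 60 N. Pads are 19 mm wide; open, the fingers measure 130 mm over their backs; the gripper's body (78 mm by 193 mm) begins 47 mm behind the grasp point.
Start: joints at [-60.613, 20.546, 0.682, 0, -70.136, -16.507], TCP at [0.15, -0.658, 0.246] pointing down, gripper open.
Joint ranges: [-176.03, 176.03], [-82.01, 121.73], [-58.28, 71.71], [-173.87, 95.51], [-174.79, -0.11], [-173.66, 173.66]. Speed limits (degrees/s): [136.94, 136.94, 172.46, 180, 180, 180].

## Interface

Orientations are given as [roll, pitch, yaw] about the fixed x, y, z axes, in that order (R = Rz(yaw) Ry(pitch) Rx(roll)).
In Python, from plant import ctrl gives the robot as it stands.
- The arm moves only by the tool move_arm, never from a script. Its argument "motion" is a list of rows, each a list of 3 entries, a list of its own where there are three numbers: the shift along the tool's x, y, z in mm, then the turn, a rotation vector about the tool's x, y, z in degrees, then the closure, from 0 (fully open) to 1 (shut). A call has 1 to 10 rows; each row is the pose to reach, as a shift and turn from the pose commanded when the call began, along the tool's axes at that moment; what a row does not reach only later rows make up. A row lasts 1/12 s, in which the tool goes at most 41.7 mm and 7.16 degrees, less where a joint would pass 70% of its speed; a pose out of reach is approached as far as the arm can. A call with a gripper value outside its range is refused whole. The fingers move at their own pace and stop on an object; the grip force is fixed at half the most. Time passes only in rows, so rows that repeat a pose let the fingers close. It gives the time, the measured TCP pose, the force, the opening and the grip force at its end, in the units of the state.
- ctrl.get_obs(): the state, without advancing time (a new reading comes with each control period).
- ctrl.snapshot(name): name is "scene" or "top" or "wrist"; returns a dict with "color" (420x560x3 uint8, blue, green, red), "camera_matrix" (3x3 intrinsics, pixels), "k1" (the pictures are not rectified: a ray, as slopes to the right and down, at radius r is drawn at 1 + k1 r^2 times it, then the intrinsics apply), "cam_to_world" (4x4, takes a point from camera to world coordinates). Camera axes: x right, y up, looking along -z (the intrinsics and any distortion apply to the point x, -y, -z); pixel columns grow to the right and rows downward; lengths in m; the calibration is good to about 2 mm. A picture is of the moment at which its call begins. There is no depth.
- ctrl.close_job(): hands the job in; it is judged then, once.
The state is a dict: "clock": time; "joint_pos": joint angles; "qvel": joint speeds; "tau": joint torques, N m; "tool_pos": TCP position; "orientation": TCP orientation; "force": force on the tool from outside, world axes, zero at the start; "moment": the same for the moment, N m; "opening": finger opening in m; "gripper_force": force on a finger pad.
Only numpy, scipy, OpenCV 4.12 (cv2) and the standard library are available. Lean on these libraries where they do the work, as an engineer would, in place of code of your own. Each camera call takes 0.05 s, during which the arm holds its last target. There are 200 camera calls.

## Working session

There is one attempt and no reset: what is moved stays moved. The work goes in short steps, Python scripts to look and compute and a tool call to move; the robot and the scene stay as the last step left them, time stands still between calls to the robot, and variables do not carry over. Pictures are saved under pics/ and viewed, at most 10 in all, crops included, and the job is handed in when it is done.

Besides the shell and the picture viewer there is one more tool, called as name([rows], argument=value, ...), one row to a line, values as JSON. move_arm: Moves the arm, as the interface text tells. Its arguments: {"type":"object","properties":{"motion":{"type":"array"}},"required":["motion"]}

```bash
mkdir -p pics; cat > h.py <<'E'
import numpy as np, cv2
from plant import ctrl
def snap(n,f):
    s=ctrl.snapshot(n); cv2.imwrite(f'pics/{f}.png',s['color'])
    np.savez(f'pics/{f}.npz',**{k:np.array(v) for k,v in s.items()}); return s
def ray(s,u,v):
    K=np.array(s['camera_matrix']);k=float(s['k1'])
    d=np.array([(u-K[0,2])/K[0,0],(v-K[1,2])/K[1,1]]);p=d.copy()
    for _ in range(30): p=d/(1+k*(p@p))
    T=np.array(s['cam_to_world']); return T[:3,3],T[:3,:3]@np.array([p[0],-p[1],-1])
def at_z(s,u,v,z):
    o,d=ray(s,u,v); return o+d*(z-o[2])/d[2]
E
python3 - <<'E'
from h import *
snap('top','top1');snap('scene','sc1');print(ctrl.get_obs())
E
```

```text
{'clock': 0.1, 'joint_pos': array([-6.06130354e+01,  2.05852193e+01,  6.39850920e-01, -1.81998346e-02,
       -7.01350301e+01, -1.65058116e+01]), 'qvel': array([ 0.11630511, -0.05845347,  0.14805941,  0.15212741, -0.01479654,
        0.05048188]), 'tau': array([ 7.39514253e-04, -5.84163952e+01,  2.93754905e+01,  7.01554924e+00,
        1.02600738e-02, -7.24478900e-05]), 'tool_pos': array([ 0.15035694, -0.65762977,  0.24474502]), 'orientation': array([ 1.79918053e+02, -6.43931992e-03, -1.67125039e+02]), 'force': array([-0.05549214, -0.42273207, -0.08273007]), 'moment': array([ 0.01303444, -0.0249567 ,  0.0360655 ]), 'gripper_force': 0.0, 'opening': 0.08774388478653901}
```

View pics/top1.png

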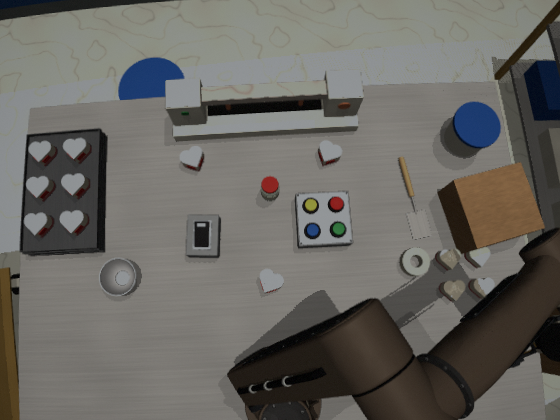

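View pics/sc1.png

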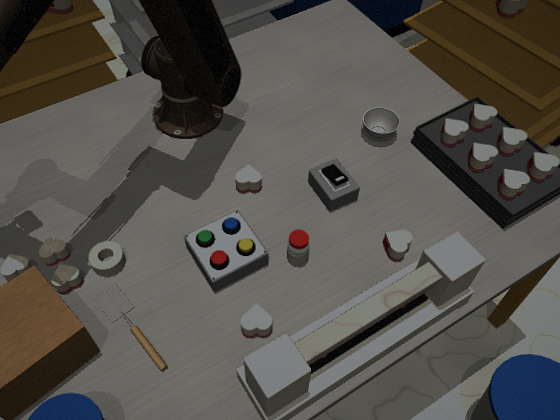

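The top view shows the rocker box at about (203,236) and the button box with yellow at (311,205), red at (336,204), blue at (313,230) and green at (338,229). Next I'll measure the centroids and zoom in on the rocker.

```bash
python3 - <<'E'
from h import *
t=np.load('pics/top1.npz');c=np.load('pics/sc1.npz')
def tri(a,b):
    o1,d1=ray(t,*a);o2,d2=ray(c,*b)
    A=np.stack([d1,-d2],1);x=np.linalg.lstsq(A,o2-o1,rcond=None)[0];p,q=o1+x[0]*d1,o2+x[1]*d2
    return (p+q)/2,np.linalg.norm(p-q)
def cen(s,u,v,r,h):
    im=cv2.cvtColor(s['color'],cv2.COLOR_BGR2HSV)[v-r:v+r+1,u-r:u+r+1]
    dh=np.abs(im[...,0].astype(int)-h);dh=np.minimum(dh,180-dh)
    m=((dh<12)&(im[...,1]>120)&(im[...,2]>40)).astype(np.uint8)
    n,l,st,ce=cv2.connectedComponentsWithStats(m);i=1+np.argmax(st[1:,4]);return ce[i]+[u-r,v-r],st[i,4]
for n,h,a,b,z in [('blue',110,(313,230),(232,226),.082),('green',65,(338,229),(205,239),.082),('yellow',28,(311,205),(246,247),.082),('red',0,(336,204),(219,260),.092)]:
    (ca,na),(cb,nb)=cen(t,*a,12,h),cen(c,*b,14,h)
    print(n,ca.round(1),na,cb.round(1),nb,at_z(t,*ca,z).round(4),at_z(c,*cb,z).round(4),tri(ca,cb)[0].round(4))
a=cv2.resize(t['color'][208:264,178:228],None,fx=10,fy=10,interpolation=cv2.INTER_CUBIC)
b=cv2.resize(c['color'][154:210,305:335+30],None,fx=10,fy=10,interpolation=cv2.INTER_CUBIC)[:,:]
o=np.hstack([a,b]);o=cv2.resize(o,None,fx=.7,fy=.7);cv2.imwrite('pics/rk.png',cv2.convertScaleAbs(o,alpha=1.5));print(o.shape)
print(t['cam_to_world'][:3,3],c['cam_to_world'][:3,3])
E
```

```text
blue [312.3 229.6] 125 [230.4 223.1] 128 [ 0.518 -0.121  0.082] [ 0.5233 -0.1247  0.082 ] [ 0.519  -0.1222  0.075 ]
green [338.3 228.3] 122 [204.4 235.9] 126 [ 0.5171 -0.2012  0.082 ] [ 0.5226 -0.204   0.082 ] [ 0.5183 -0.2023  0.0751]
yellow [310.5 204.4] 123 [245.2 244.8] 156 [ 0.5977 -0.1215  0.082 ] [ 0.6046 -0.126   0.082 ] [ 0.5996 -0.1229  0.0728]
red [336.1 203.1] 143 [218.5 257.3] 177 [ 0.5946 -0.2001  0.092 ] [ 0.6065 -0.2064  0.092 ] [ 0.598  -0.2027  0.0769]
(392, 770, 3)
[0.27256176 0.01514762 1.49324037] [ 1.29005429 -0.47802098  1.29498067]
```

View pics/rk.png

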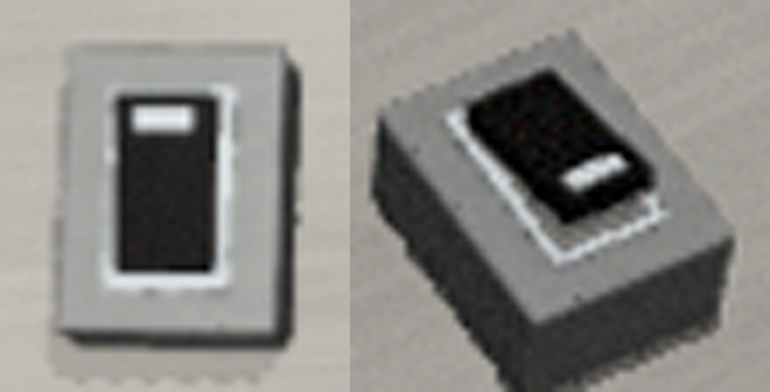

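```bash
cat >> h.py <<'E'
from scipy.spatial.transform import Rotation as Ro
def delta(goal,yaw=None):
    o=ctrl.get_obs();R=Ro.from_euler('xyz',o['orientation'],degrees=True)
    print('t',round(o['clock'],2),'tcp',o['tool_pos'].round(4),'rpy',o['orientation'].round(1),'F',o['force'].round(1),'open',round(o['opening'],3))
    for g in np.atleast_2d(goal): print('shift mm',(R.inv().apply(g-o['tool_pos'])*1e3).round(1))
    if yaw is not None: print('turn',(R.inv()*Ro.from_euler('xyz',[180,0,yaw],degrees=True)).as_rotvec(degrees=True).round(1))
E
python3 - <<'E'
from h import *
t=np.load('pics/top1.npz');c=np.load('pics/sc1.npz')
print(at_z(t,200.9,224.4,.088),at_z(c,339.5,178.2,.088))
f=lambda x,y,z:at_z(t,x/7-.5+178,y/7-.5+208,z).round(4)
# rocker outline, box top corners
for p in [(115,95),(217,95),(217,270),(115,270)]: print('rk',f(*p,.08))
for p in [(70,45),(285,45),(280,330),(60,330)]: print('box',f(*p,.06))
delta([[.43,-.25,.2],[.55,.22,.16]],180)
E
```

```text
[0.55411627 0.21908014 0.088     ] [0.55670532 0.21719665 0.088     ]
rk [0.5675 0.2416 0.08  ]
rk [0.5648 0.1964 0.08  ]
rk [0.487 0.199 0.08 ]
rk [0.4896 0.2437 0.08  ]
box [0.5958 0.2646 0.06  ]
box [0.5899 0.1676 0.06  ]
box [0.4617 0.1747 0.06  ]
box [0.4673 0.2722 0.06  ]
t 0.1 tcp [ 0.1504 -0.6576  0.2447] rpy [ 179.9   -0.  -167.1] F [-0.1 -0.4 -0.1] open 0.088
shift mm [-363.4  335.    45.2]
shift mm [-585.2  766.4   85.8]
turn [ 0.1 -0.  12.9]
```

move_arm([
  [[-34,31,4],[0,0,1.6],1],
  [[-68,62,8],[0,0,3.2],1],
  [[-102,94,12],[0,0,4.8],1],
  [[-136,125,16],[0,0,6.4],1],
  [[-161,148,20],[0,0,8],1],
  [[-190,175,24],[0,0,9.6],1],
  [[-217,200,28],[0,0,11.2],1],
  [[-244,225,32],[0,0,12.8],1],
  [[-271,250,34],[0,0,14.4],1],
  [[-298,275,36],[0,0,16],1],
])

```text
clock: 0.93
tool_pos: [0.3801, -0.3215, 0.2093]
orientation: [180.0, -0.0, 176.8]
force: [1.3, -0.7, -0.8]
opening: 0.0267
gripper_force: 0.0
```

```bash
python3 - <<'E'
from h import *
delta([[.44,-.1,.2],[.559,.218,.16]],177)
E
```

```text
t 0.93 tcp [ 0.3801 -0.3215  0.2093] rpy [180.   -0.  176.8] F [ 1.3 -0.7 -0.8] open 0.027
shift mm [-47.5 224.5   9.3]
shift mm [-148.7  548.6   49.4]
turn [ 0.  -0.  -0.2]
```

move_arm([
  [[-10,38,3],[0,0,0],1],
  [[-20,76,6],[0,0,0],1],
  [[-30,114,8],[0,0,0],1],
  [[-40,152,10],[0,0,0],1],
  [[-50,190,12],[0,0,0],1],
  [[-60,228,14],[0,0,0],1],
  [[-70,266,16],[0,0,0],1],
  [[-80,304,18],[0,0,0],1],
  [[-90,342,20],[0,0,0],1],
  [[-100,380,22],[0,0,0],1],
])

```text
clock: 1.77
tool_pos: [0.5001, 0.0525, 0.1875]
orientation: [180.0, -0.0, 176.9]
force: [1.5, -1.1, -0.0]
opening: 0.0006
gripper_force: 0.0
```

```bash
python3 - <<'E'
from h import *
delta([[.559,.218,.16]],177)
E
```

```text
t 1.77 tcp [0.5001 0.0525 0.1875] rpy [180.   -0.  176.9] F [ 1.5 -1.1 -0. ] open 0.001
shift mm [-49.9 168.4  27.5]
turn [ 0.  -0.  -0.1]
```

move_arm([
  [[-12,40,5],[0,0,0],1],
  [[-24,80,10],[0,0,0],1],
  [[-36,118,15],[0,0,0],1],
  [[-44,145,20],[0,0,0],1],
  [[-50,160,25],[0,0,0],1],
  [[-50,165,27],[0,0,0],1],
  [[-50,165,27],[0,0,0],1],
  [[-50,165,27],[0,0,0],1],
  [[-50,165,27],[0,0,0],1],
])

```text
clock: 2.52
tool_pos: [0.5587, 0.2113, 0.1609]
orientation: [-180.0, -0.0, 176.8]
force: [0.1, -0.3, 0.3]
opening: 0.0004
gripper_force: 0.0
```

```bash
python3 - <<'E'
from h import *
delta([[.559,.218,.113]],177)
s=snap('wrist','w1');print(s['cam_to_world'][:3,3])
t=snap('top','t2')
a=cv2.resize(t['color'][200:270,165:235],(560,560),interpolation=cv2.INTER_CUBIC);cv2.imwrite('pics/t2c.png',a)
E
```

```text
t 2.52 tcp [0.5587 0.2113 0.1609] rpy [-180.    -0.   176.8] F [ 0.1 -0.3  0.3] open 0.0
shift mm [ 0.1  6.7 47.9]
turn [-0.  -0.  -0.2]
[0.48663026 0.21470841 0.29977528]
```

View pics/w1.png

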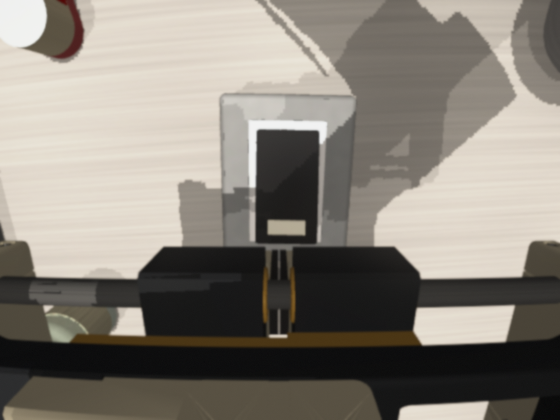

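The wrist view shows the white bar at (287,228), just ahead of the closed fingertips at (279,265), with the rocker box aligned to the tool.

```bash
python3 - <<'E'
from h import *
s=np.load('pics/w1.npz')
print(at_z(s,287,228,.088))
for p in [(257,130),(319,130),(316,243),(257,243)]: print(at_z(s,*p,.08).round(4))
for p in [(221,94),(355,96)]: print(at_z(s,*p,.06).round(4))
E
```

```text
[0.55463905 0.21653101 0.088     ]
[0.4875 0.2    0.08  ]
[0.4898 0.2414 0.08  ]
[0.5699 0.2372 0.08  ]
[0.5675 0.1941 0.08  ]
[0.461  0.1748 0.06  ]
[0.4676 0.2703 0.06  ]
```

move_arm([
  [[0,6,10],[0,0,0],1],
  [[0,6,30],[0,0,0],1],
  [[0,6,46],[0,0,0],1],
  [[0,6,50],[0,0,0],1],
  [[0,6,54],[0,0,0],1],
  [[0,6,58],[0,0,0],1],
  [[0,6,61],[0,0,0],1],
  [[0,6,64],[0,0,0],1],
  [[0,6,64],[0,0,0],1],
  [[0,6,64],[0,0,0],1],
])

```text
clock: 3.45
tool_pos: [0.5602, 0.2188, 0.0973]
orientation: [179.9, 0.1, 176.9]
force: [2.6, -1.3, 2.4]
opening: 0.0004
gripper_force: 1.4
```

move_arm([
  [[0,0,1],[0,0,0],1],
  [[0,0,2],[0,0,0],1],
  [[0,0,3],[0,0,0],1],
  [[0,0,3],[0,0,0],1],
  [[0,0,3],[0,0,0],1],
])

```text
clock: 3.87
tool_pos: [0.5604, 0.2189, 0.0959]
orientation: [179.9, 0.1, 176.9]
force: [-2.2, -2.1, 15.8]
opening: 0.0001
gripper_force: 7.9
```

move_arm([
  [[0,0,-20],[0,0,0],1],
  [[0,0,-55],[0,0,0],1],
  [[5,-30,-70],[0,0,0],1],
  [[10,-70,-70],[0,0,0],1],
  [[15,-110,-70],[0,0,0],1],
  [[20,-150,-70],[0,0,0],1],
  [[25,-190,-70],[0,0,0],1],
  [[30,-230,-70],[0,0,0],1],
  [[35,-270,-70],[0,0,0],1],
  [[40,-300,-70],[0,0,0],1],
])

```text
clock: 4.7
tool_pos: [0.5017, -0.0808, 0.1634]
orientation: [180.0, -0.0, 176.8]
force: [0.1, 0.3, -0.1]
opening: 0.0005
gripper_force: 0.0
```

```bash
python3 - <<'E'
from h import *
delta([[.519,-.122,.15]],179)
s=snap('wrist','w2')
a=cv2.resize(snap('scene','s2')['color'][154:210,305:365],None,fx=7,fy=7,interpolation=cv2.INTER_CUBIC)
cv2.imwrite('pics/v2.png',np.hstack([cv2.resize(s['color'],(380,392)),a[:392]]))
E
```

```text
t 4.7 tcp [ 0.5017 -0.0808  0.1634] rpy [180.   -0.  176.8] F [ 0.1  0.3 -0.1] open 0.001
shift mm [-19.5 -40.2  13.3]
turn [ 0.  -0.  -2.2]
```

View pics/v2.png

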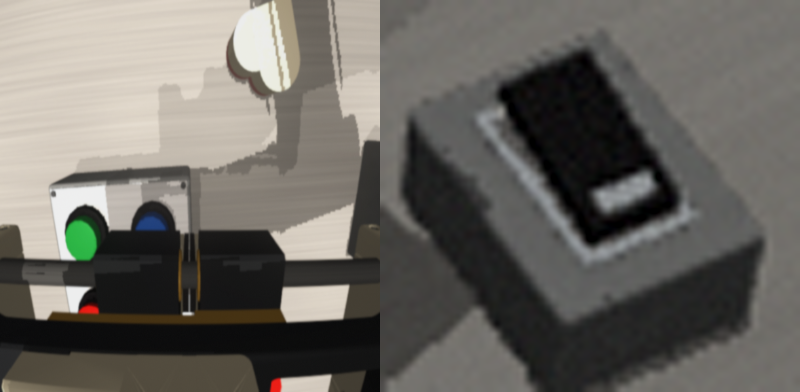

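The rocker's bar end is now down on its frame, so it is on. Green shows at about (121,255) in the wrist picture, and blue is partly hidden at about (224,240).

```bash
python3 - <<'E'
from h import *
s=np.load('pics/w2.npz');print(at_z(s,121,255,.082),at_z(s,224,250,.082))
E
```

```text
[ 0.51479367 -0.20169908  0.082     ] [ 0.51473933 -0.12279855  0.082     ]
```

move_arm([
  [[-9,-20,2],[0,0,-1],1],
  [[-20,-40,5],[0,0,-2],1],
  [[-20,-42,15],[0,0,-2],1],
  [[-20,-42,30],[0,0,-2],1],
  [[-20,-42,45],[0,0,-2],1],
  [[-20,-42,50],[0,0,-2],1],
  [[-20,-42,50],[0,0,-2],1],
  [[-20,-42,50],[0,0,-2],1],
])

```text
clock: 5.47
tool_pos: [0.5208, -0.1214, 0.1136]
orientation: [-180.0, -0.0, 178.9]
force: [-0.3, -0.6, 0.5]
opening: 0.0004
gripper_force: 0.0
```

move_arm([
  [[3,0,5],[0,0,0],1],
  [[3,0,10],[0,0,0],1],
  [[3,0,13],[0,0,0],1],
  [[3,0,16],[0,0,0],1],
  [[3,0,18],[0,0,0],1],
  [[3,0,20],[0,0,0],1],
  [[3,0,22],[0,0,0],1],
  [[3,0,23],[0,0,0],1],
  [[3,0,23],[0,0,0],1],
  [[3,0,23],[0,0,0],1],
])

```text
clock: 6.3
tool_pos: [0.518, -0.1217, 0.0927]
orientation: [-180.0, 0.1, 178.9]
force: [-10.4, 5.6, 24.9]
opening: 0.0001
gripper_force: 12.7
```

move_arm([
  [[0,0,-15],[0,0,0],1],
  [[0,0,-33],[0,0,0],1],
  [[0,-35,-33],[0,0,0],1],
  [[0,-70,-33],[0,0,0],1],
  [[0,-80,-33],[0,0,0],1],
  [[0,-80,-28],[0,0,0],1],
  [[0,-80,-20],[0,0,0],1],
  [[0,-80,-20],[0,0,0],1],
  [[0,-80,-20],[0,0,0],1],
])

```text
clock: 7.05
tool_pos: [0.5157, -0.2011, 0.1096]
orientation: [180.0, -0.1, 178.9]
force: [-1.0, 0.3, -0.3]
opening: -0.0003
gripper_force: 0.0
```

```bash
python3 - <<'E'
from h import *
delta([[.517,-.202,.093]])
a=cv2.resize(snap('scene','s3')['color'][190:300,175:285],(550,550),interpolation=cv2.INTER_CUBIC)
cv2.imwrite('pics/v3.png',a)
E
```

```text
t 7.05 tcp [ 0.5157 -0.2011  0.1096] rpy [ 1.800e+02 -1.000e-01  1.789e+02] F [-1.   0.3 -0.3] open -0.0
shift mm [-1.3 -0.9 16.6]
```

View pics/v3.png

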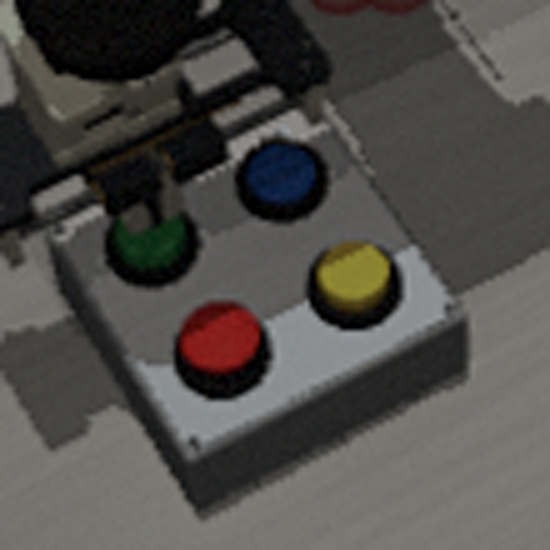

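Blue at (282,172) in the crop is lower than yellow, so it is in, and the fingers stand over green. Next I press green.

move_arm([
  [[-2,0,5],[0,0,0],1],
  [[-2,0,9],[0,0,0],1],
  [[-2,0,12],[0,0,0],1],
  [[-2,0,15],[0,0,0],1],
  [[-2,0,17],[0,0,0],1],
  [[-2,0,19],[0,0,0],1],
  [[-2,0,19],[0,0,0],1],
  [[-2,0,19],[0,0,0],1],
  [[-2,0,19],[0,0,0],1],
  [[-2,0,19],[0,0,0],1],
])

```text
clock: 7.93
tool_pos: [0.5189, -0.2015, 0.0931]
orientation: [-180.0, 0.1, 178.9]
force: [-2.8, 6.7, 15.2]
opening: 0.0002
gripper_force: 7.7
```

move_arm([
  [[0,0,0],[0,0,0],1],
  [[0,0,0],[0,0,0],1],
  [[0,0,0],[0,0,0],1],
  [[0,0,0],[0,0,0],1],
])

```text
clock: 8.27
tool_pos: [0.5189, -0.2015, 0.0931]
orientation: [-180.0, 0.1, 178.9]
force: [-2.7, 5.1, 15.4]
opening: 0.0004
gripper_force: 7.7
```

```bash
python3 - <<'E'
from h import *
o=ctrl.get_obs();print(o['clock'],o['tool_pos'],o['force']);print(ctrl.close_job())
E
```

```text
8.2667 [ 0.51891324 -0.20152729  0.09310691] [-2.7002575   5.11948199 15.40916739]
the job is handed in; nothing more can be done
None
```

The job is handed in at 8.3 s: the rocker is on, blue is latched in, and the fingers are holding green at its stop with about 15 N; yellow and red were left alone and I saw nothing displaced, but the judge's verdict was not returned.

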